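# Walk the plaster block round to the carving-board fence

### The arm

A 7-joint arm with a two-finger parallel gripper is mounted at the origin on the work surface. World frame = base frame: x ahead of the robot, y to its left, z up, the work surface at z = 0. Lengths are in m, angles in rad, forces in N, time in s.
With the tool pointing down it reaches from about 0.4 to 0.85 m from the base axis. Payload 4.5 kg.
Tool frame: the origin (TCP) lies between the finger pads; the fingertips stand 19 mm ahead of it and the grasp point (between the pads) is the TCP (r.tips_ahead is the distance from the TCP to the fingertips, in m); z points along the fingers, y is the line along which they close (so a half turn about z gives the same grasp; the last joint's range is limited). The gripper opens to 88 mm and grips with 3 to 60 N. Pads are 18 mm wide; open, the fingers measure 123 mm over their backs; the gripper's body (75 mm by 187 mm) begins 45 mm behind the grasp point.
Start: joints at [-1.104, 0.689, -0.195, 1.565, 0.157, 0.902, -0.215], TCP at [0.262, 0.567, 0.258] pointing down, gripper open.
Joint ranges: [-3.01, 3.01], [-0.46, 2.08], [-1.47, 1.51], [0.13, 2.56], [-1, 4.14], [0.04, 2.09], [-2.66, 2.66]. Speed limits (rad/s): [2.57, 2.57, 3.14, 3.14, 3.14, 3.14, 3.14].

### API

Orientations are given as a unit quaternion [x, y, z, w].
In Python, from plant import r, cams, models gives the robot as it stands. The module is installed in compiled form; this text tells all that it offers.
- The arm moves only by the tool jog_arm, never from a script. Its arguments are lists of equal length, an entry for each row: "turn": the turn, a rotation vector about the tool's x, y, z in rad, a list of three; "translation": the shift along the tool's x, y, z in m, a list of three; "grip": the closure, from 0 (fully open) to 1 (shut). In form: {"turn": [[ax, ay, az], ...], "translation": [[tx, ty, tz], ...], "grip": [grip, ...]}. A call has 1 to 20 rows; each row is the pose to reach, as a shift and turn from the pose commanded when the call began, along the tool's axes at that moment; what a row does not reach only later rows make up. A row lasts 1/8 s, in which the tool goes at most 62.5 mm and 10.7 degrees, less where a joint would pass 70% of its speed; a pose out of reach is approached as far as the arm can. A call with a gripper value outside its range is refused whole. The fingers move at their own pace and stop on an object; "force" is the grip in N (left out, the last holds). Time passes only in rows, so rows that repeat a pose let the fingers close. It gives the time, the measured TCP pose, the force, the opening and the grip force at its end, in the units of the state.
- r.get_state(): the state, without advancing time (a new reading comes with each control period).
- cams.snapshot(name): name is "scene" or "top" or "wrist"; returns the picture (384x512x3 uint8, red, green, blue); there is no depth.
- cams.camera_params(name): a dict with "fx", "fy", "cx", "cy" (pixels), "eye" and "orientation" of the camera in the world. Camera axes: x right, y up, looking along -z (the intrinsics and any distortion apply to the point x, -y, -z); pixel columns grow to the right and rows downward; lengths in m; the calibration is good to about 2 mm. The wrist camera is an equidistant fisheye: a pixel r from the principal point sees the ray r / f radians off the axis. A picture is of the moment at which its call begins: read the wrist's pose just before it. camera_params takes no time and is no camera call; for the wrist camera it gives the pose at the moment of the call.
- r.finish_job(): hands the job in; it is judged then, once.
Trained networks look in the newest picture that a camera, given by its name, has taken for a name from the list of things; names that differ only in an ending like _2 or _b are one class to them, and where a whole thing is asked for, a point or a joint stands for the part that bears it (a point fixed in the world has none). Each returns a list of dicts, best first, with "p" (0 to 1); they miss things now and then, are a little off and sometimes report something else, mostly with a low value. They report only what shows in the picture. A call takes as long as a camera call. They do not tell look-alikes from the thing itself.
- models.find_in(camera, name): "position" ([x, y, z] in m, in world coordinates, good to about 4 mm: the middle of the surface that is visible of it).
- models.masks_of(camera, name): "pixels" (384x512 bool, what is visible of it).
- models.place_of(camera, name): "position" ([x, y, z] in m, in world coordinates, good to about 4 mm: a listed point, or the origin of a listed thing).
The state is a dict: "clock": time; "q": joint angles; "qd": joint speeds; "joint_torque": joint torques, N m; "tool_pos": TCP position; "eef_rot": TCP orientation; "contact_force": force on the tool from outside, world axes, zero at the start; "moment": the same for the moment, N m; "opening": opening from 0.0 (shut) to 1.0 (fully open); "finger_force": force on a finger pad.
Only numpy, scipy, OpenCV 4.12 (cv2) and the standard library are available. Lean on these libraries where they do the work, as an engineer would, in place of code of your own. Each camera call takes 0.05 s, during which the arm holds its last target. There are 200 camera calls.

### The job

The heavy plaster block lies askew on the carving board. Walk it round with fingertip pushes at its corners until its long plain side faces the fence squarely, keeping it off the fence until it does; then push it up so that the whole long side sits flush against the fence, none of it beyond the fence's ends. Push steadily, do not lift or tip the block, and leave the other things where they are.

Things in the scene. Friction and masses are not known exactly. Their poses are not given: they have to be found in the camera images.
- block: heavy off-white plaster block (about 1 to 1.5 kg), raised flower on top; seen from above 100 (its x) by 140 mm (its y), 50 mm tall plus 5 mm flower. Origin: centre of its underside. +x points out of the long plain side (x = +50 mm, square corners), which goes to the fence. Starts on the board with +x turned 40 to 90 degrees left (anticlockwise from above) of the way to the fence. Slides with friction
- long_left (a point): bottom corner of the block's long plain side at block x = +50, y = +70 mm
- long_right (a point): bottom corner of the block's long plain side at block x = +50, y = -70 mm
- clipped_mid (a point): bottom middle of the block's clipped-corner side, at block x = -50 mm, y = 0. Both corners of this side are clipped at 45 degrees by 30 mm, so 80 mm of it is flat (block y -40 to +40 mm); the block's short ends (block y = +70 and -70 mm) are flat from block x = -20 to +50 mm
- board: plywood carving board fixed to the table, 280 mm (its x) by 400 mm (its y), its top 15 mm above the table. Origin: centre of its underside, on the table; +x points away from the robot towards the fence (within about 12 degrees of straight ahead)
- fence: straight hardwood fence screwed on the board along its far edge, 220 mm long (along y), 35 mm thick, 28 mm high above the board. Origin: centre of its underside, at board x = +122.5 mm; axes as the board's. Does not move
- fence_face (a point): middle of the fence's near face, where it meets the board's top (board x = +105 mm, y = 0, z = 15 mm); the face is upright, looks towards the robot and runs 110 mm to each side along board y; axes as the fence's
- jar: small screw-top amber glass paint jar, 42 mm diameter, 55 mm tall, standing on the board near its left end; to be left alone; origin: centre of its underside
- sanding_block: cork sanding block, 65 x 40 x 28 mm, lying on the board near its right end; to be left alone; origin: centre of its underside
- paint_bottle: small paint bottle, 38 mm diameter, 90 mm tall, on the table left of the board; to be left alone; origin: centre of its underside
- paint_pot: white paint pot with a lid, 56 mm diameter, 60 mm tall, on the table left of the board; to be left alone; origin: centre of its underside
- varnish_can: metal can, 66 mm diameter, 85 mm tall, on the table right of the board; to be left alone; origin: centre of its underside
- gouge: wood-handled carving gouge, 215 mm long, 18 mm high, lying on the table beyond the fence (origin at its ferrule); to be left alone
- scraper: scraper with a wooden handle, 210 mm long, 16 mm high, lying on the table right of the board (origin at the handle's end next to the blade); to be left alone
There are look-alikes about, which are no part of the job. What is shaped like the block but blue or turquoise is not meant.

How it is judged:
By the outcome, as a careful person would: the job done as asked, in the order asked, and still so for the second after the job is handed in, with the robot touching nothing.
It also fails if it takes over 64 s, if anything falls off the work surface, if the arm or the gripper's body presses on something with over 40 N, if the wrist force passes 120 N, or if a joint passes its speed limit or range.

## Working session

There is one attempt and no reset: what is moved stays moved. The work goes in short steps, Python scripts to look and compute and a tool call to move; the robot and the scene stay as the last step left them, time stands still between calls to the robot, and variables do not carry over. Pictures are saved under pics/ and viewed, at most 10 in all, crops included, and the job is handed in when it is done.

Besides the shell and the picture viewer there is one more tool, called after "Request:" by a JSON object that holds its "op" and its "data", one argument or row to a line. jog_arm: Moves the arm, as the interface text tells. Its arguments: {"type":"object","properties":{"turn":{"type":"array"},"translation":{"type":"array"},"grip":{"type":"array"},"force":{"type":"number"}},"required":["turn","translation","grip"]}

```bash
mkdir -p pics; python3 - <<'E'
from plant import r,cams,models
import cv2,numpy as np
s=r.get_state();print(s)
for c in ("top","scene"):
    im=cams.snapshot(c);cv2.imwrite(f"pics/{c}0.png",im[:,:,::-1]);print(c,cams.camera_params(c))
    for n in ("block","long_left","long_right","clipped_mid","fence_face","board","fence","jar","sanding_block"):
        print(n,[(np.round(d["position"],3).tolist(),round(d["p"],2)) for d in models.place_of(c,n)])
E
```

```text
{'clock': 0.0, 'q': array([-1.10421147,  0.6900122 , -0.19452338,  1.56631286,  0.15727146,
        0.90250187, -0.2150982 ]), 'qd': array([ 0.00072909, -0.00064473, -0.0001428 ,  0.00029696,  0.00055454,
       -0.00044971,  0.00031691]), 'joint_torque': array([-2.28350341e-04, -5.27565265e+01, -1.26691606e+00, -1.53435838e+01,
       -5.25682827e-02,  6.32223731e-03,  1.69573773e-04]), 'tool_pos': array([0.26191018, 0.56682683, 0.25690093]), 'eef_rot': array([ 2.14672376e-01,  9.76685681e-01, -9.10780844e-04, -1.47893464e-04]), 'contact_force': array([-0.2977982 , -0.02567712, -0.11146374]), 'moment': array([ 0.02278282,  0.00763301, -0.01543811]), 'finger_force': 0.0, 'opening': 0.9968474368859596}
top {'fx': 436.4751290058816, 'fy': 436.4751290058816, 'cx': 259.06951890851485, 'cy': 188.61584490621067, 'eye': array([0.47665086, 0.03861584, 1.05803492]), 'orientation': array([ 0.02434648, -0.02520578, -0.70065878,  0.71263539])}
block [([0.276, -0.18, -0.001], 0.97), ([0.496, -0.049, 0.012], 0.77), ([0.557, 0.357, 0.0], 0.76), ([0.313, 0.24, -0.001], 0.69)]
long_left [([0.356, -0.
[... 637 characters left out ...]
, 0.69740267]), 'orientation': array([0.09717812, 0.335987  , 0.90559032, 0.23994857])}
block [([0.313, 0.242, 0.002], 0.98), ([0.503, -0.052, 0.012], 0.97), ([0.273, -0.181, 0.001], 0.91), ([0.56, 0.361, -0.004], 0.82)]
long_left [([0.483, 0.03, 0.015], 0.95), ([0.255, 0.311, -0.0], 0.71)]
long_right [([0.389, 0.279, 0.0], 0.9), ([0.512, 0.433, -0.0], 0.74), ([0.587, -0.062, 0.014], 0.72)]
clipped_mid [([0.608, 0.356, 0.002], 0.81), ([0.234, -0.153, 0.002], 0.74), ([0.597, 0.116, 0.014], 0.62)]
fence_face [([0.66, -0.053, 0.019], 0.68)]
board [([0.558, -0.06, 0.0], 0.59)]
fence [([0.677, -0.054, 0.019], 0.95)]
jar [([0.594, 0.119, 0.012], 0.84)]
sanding_block [([0.472, -0.23, 0.012], 0.76)]
```

View pics/top0.png

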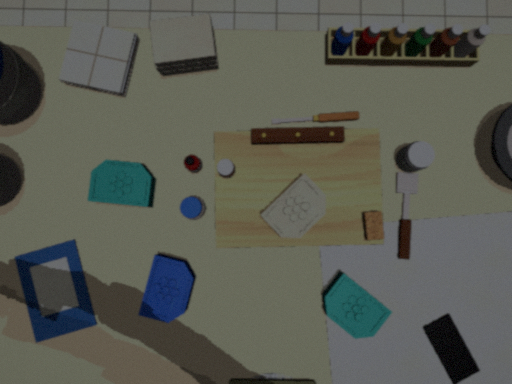

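View pics/scene0.png

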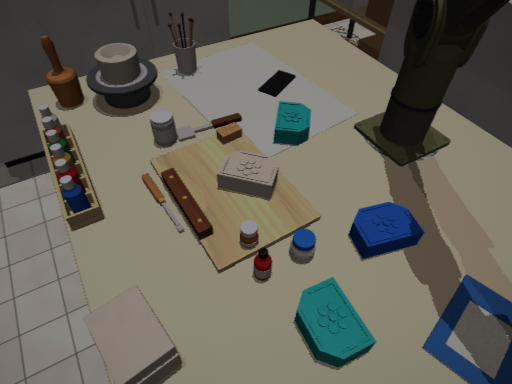

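The top view shows the off-white block on the board at about (297,207), with its long side facing up-left from (262,210) to (300,177). The fence runs from (251,135) to (344,134), with the jar at (226,167) and the cork block at (373,225). The blue and turquoise blocks are decoys. I'll fit the poses to the silhouettes next.

```bash
cat > h.py <<'E'
from plant import r,cams,models
import cv2,numpy as np
from scipy.optimize import minimize
from scipy.spatial.transform import Rotation as R
BLK=np.array([[50,-70],[50,70],[-20,70],[-50,40],[-50,-40],[-20,-70]])/1e3
FEN=np.array([[-17.5,-110],[17.5,-110],[17.5,110],[-17.5,110]])/1e3
BRD=np.array([[-140,-200],[140,-200],[140,200],[-140,200]])/1e3
def proj(cp,P):
    p=(np.asarray(P)-cp["eye"])@R.from_quat(cp["orientation"]).as_matrix()
    return np.c_[cp["cx"]+cp["fx"]*p[:,0]/-p[:,2],cp["cy"]-cp["fy"]*p[:,1]/-p[:,2]]
def xf(poly,q):
    c,s=np.cos(q[2]),np.sin(q[2]);return poly@np.array([[c,s],[-s,c]])+q[:2]
def sil(cp,poly,q,z0,z1):
    w=xf(poly,q);P=np.r_[np.c_[w,np.full(len(w),z0)],np.c_[w,np.full(len(w),z1)]]
    h=cv2.convexHull(proj(cp,P).astype(np.float32))
    m=np.zeros((384*4,512*4),np.uint8);cv2.fillPoly(m,[np.int32(np.round((h*4+1.5)*16))],1,shift=4)
    return cv2.resize(m.astype(np.float32),(512,384),interpolation=cv2.INTER_AREA)
def fit(views,poly,q0,z0,z1):
    """views: list of (cp,mask)"""
    def cost(q):
        q=np.array([q[0],q[1],q[2]/10*1.0]); t=0
        for cp,m in views:
            a=sil(cp,poly,q,z0,z1);t+=np.abs(a-m).sum()/m.sum()
        return t
    x0=np.array([q0[0],q0[1],q0[2]*10])
    o=minimize(cost,x0,method="Nelder-Mead",options=dict(initial_simplex=np.r_[[x0],x0+np.diag([.01,.01,1.])],xatol=1e-5,fatol=1e-5))
    q=o.x.copy();q[2]/=10;return q,o.fun
def pick(c,name,xy,z):
    cp=cams.camera_params(c);u,v=np.int32(proj(cp,[[*xy,z]])[0])
    for d in models.masks_of(c,name):
        if d["pixels"][v,u]: return cp,d["pixels"].astype(np.float32)
    print("no mask",c,name)
def board(): return np.load("fence.npy")
def look(cs,q0):
    vs=[]
    for c in cs:
        im=cams.snapshot(c);m=pick(c,"block",q0[:2],.065)
        if m: vs.append(m);print(c,fit([m],BLK,q0,.015,.065))
    q,f=fit(vs,BLK,q0,.015,.065);return q,f
def rep(q):
    F=board();c,s=np.cos(F[2]),np.sin(F[2]);M=np.array([[c,s],[-s,c]])
    f0=F[:2]-M.T@[.0175,0]
    print("block",q.round(4),"yaw rel fence deg",np.degrees(q[2]-F[2]).round(2))
    print("corners in face frame mm (x<0 before face; LR,LL,..):",(1e3*(xf(BLK,q)-f0)@M.T).round(1).tolist())
    print("world corners",xf(BLK,q).round(4).tolist())
E
python3 - <<'E'
from h import *
vf=[];vb=[]
for c in("top","scene"):
    cams.snapshot(c)
    vf.append(pick(c,"fence",(.678,-.05),.043))
    b=pick(c,"board",(.44,.05),.015)
    if b:vb.append(b)
for v in vf: print("fence",fit([v],FEN,[.678,-.05,0.],.015,.043))
F,f=fit(vf,FEN,[.678,-.05,0.],.015,.043);print(F,f)
for v in vb: print("board mask",v[1].sum())
np.save("fence.npy",F)
q,f=look(("top","scene"),np.array([.5,-.05,.83]));print(f);rep(q)
for n in("jar","sanding_block"):
  for c in("top","scene"):print(n,c,[(d["position"],d["p"]) for d in models.find_in(c,n)][:1])
print(r.get_state()["clock"])
E
```

```text
fence (array([ 0.67849951, -0.0509071 ,  0.04530353]), np.float64(0.04296621307730675))
fence (array([ 0.67615404, -0.05000012,  0.02666723]), np.float64(0.06752008199691772))
[ 0.67769299 -0.05121381  0.04106002] 0.1384320855140686
board mask 16113.0
board mask 10276.0
top (array([ 0.50082264, -0.05062108,  0.76861674]), np.float64(0.024563953280448914))
no mask scene block
0.024563953280448914
block [ 0.5008 -0.0506  0.7686] yaw rel fence deg 41.69
corners in face frame mm (x<0 before face; LR,LL,..): [[-75.3, -11.2], [-168.4, 93.4], [-220.7, 46.8], [-223.1, 4.5], [-169.9, -55.3], [-127.6, -57.7]]
world corners [[0.5854, -0.0662], [0.4881, 0.0345], [0.4378, -0.0142], [0.4371, -0.0566], [0.4927, -0.1141], [0.5351, -0.1148]]
jar top []
jar scene [([0.6024, 0.1271, 0.0582], 0.87)]
sanding_block top [([0.4667, -0.2213, 0.0367], 0.94)]
sanding_block scene [([0.4733, -0.2197, 0.0395], 0.67)]
1.7
```

```bash
cat >> h.py <<'E'
def move(T,head,z):
    """shift/turn in tool axes to put TCP at T with tool -x along world heading"""
    s=r.get_state();A=R.from_quat(s["eef_rot"]);d=A.inv().apply(np.r_[T,z]-s["tool_pos"])
    B=R.from_matrix(np.c_[[-np.cos(head),-np.sin(head),0],[-np.sin(head),np.cos(head),0],[0,0,-1]])
    return d.round(4),(A.inv()*B).as_rotvec().round(4)
E
python3 - <<'E'
from h import *
for c in("top","scene"):
    cams.snapshot(c);cp,m=pick(c,"board",(.44,.05),.015)
    h=cv2.convexHull(cv2.findNonZero(m.astype(np.uint8)))
    hm=cv2.fillPoly(np.zeros((384,512),np.uint8),[h],1).astype(np.float32)
    print(c,fit([(cp,hm)],BRD,[.556,-.05,.04],.0 if c=="scene" else .01,.015))
q=np.array([.5008,-.0506,.7686]);d=np.array([np.cos(q[2]),np.sin(q[2])])
T=q[:2]-d*.080;print(T);print(move(T,q[2],.20),move(T,q[2],.041))
E
```

```text
top (array([ 0.556905  , -0.0550232 ,  0.03322508]), np.float64(0.02373405732214451))
scene (array([ 0.55389357, -0.05609534,  0.03696632]), np.float64(0.018198654055595398))
[ 0.44328924 -0.10621036]
(array([-0.447 , -0.5355,  0.0577]), array([ 1.0000e-04,  1.0000e-04, -1.2014e+00])) (array([-0.447 , -0.5356,  0.2167]), array([ 1.0000e-04,  1.0000e-04, -1.2014e+00]))
```

Request:
{"op": "jog_arm", "data": {
  "turn": [
    [0, 0, -1.2],
    [0, 0, -1.2],
    [0, 0, -1.2],
    [0, 0, -1.2],
    [0, 0, -1.2],
    [0, 0, -1.2],
    [0, 0, -1.2],
    [0, 0, -1.2],
    [0, 0, -1.2],
    [0, 0, -1.2],
    [0, 0, -1.2],
    [0, 0, -1.2],
    [0, 0, -1.2],
    [0, 0, -1.2],
    [0, 0, -1.2],
    [0, 0, -1.2],
    [0, 0, -1.2]
  ],
  "translation": [
    [-0.03, -0.036, 0],
    [-0.06, -0.072, 0.005],
    [-0.09, -0.108, 0.01],
    [-0.12, -0.144, 0.015],
    [-0.15, -0.18, 0.02],
    [-0.18, -0.216, 0.025],
    [-0.21, -0.252, 0.03],
    [-0.24, -0.288, 0.035],
    [-0.27, -0.324, 0.04],
    [-0.3, -0.36, 0.045],
    [-0.33, -0.396, 0.05],
    [-0.36, -0.432, 0.055],
    [-0.39, -0.468, 0.057],
    [-0.42, -0.504, 0.057],
    [-0.447, -0.535, 0.057],
    [-0.447, -0.535, 0.057],
    [-0.447, -0.535, 0.057]
  ],
  "grip": [0.55, 0.55, 0.55, 0.55, 0.55, 0.55, 0.55, 0.55, 0.55, 0.55, 0.55, 0.55, 0.55, 0.55, 0.55, 0.55, 0.55]
}}

```text
clock: 4.03
tool_pos: [0.4435, -0.105, 0.2008]
eef_rot: [-0.374, 0.927, 0.0, 0.0]
contact_force: [0.4, 0.1, -0.3]
opening: 0.448
finger_force: 0.0
```

```bash
python3 - <<'E'
from h import *
np.save("fence.npy",np.array([.678,-.051,.037]))
q=np.array([.5008,-.0506,.7686]);d=np.array([np.cos(q[2]),np.sin(q[2])])
s=r.get_state();print(s["clock"],s["tool_pos"],s["opening"],s["contact_force"])
print(move(q[:2]-d*.080,q[2],.041))
cv2.imwrite("pics/w1.png",cams.snapshot("wrist")[:,:,::-1])
for n in("long_left","long_right","clipped_mid","block"):print(n,[(x["position"],x["p"]) for x in models.place_of("wrist",n)][:2])
E
```

```text
4.025 [ 0.44351702 -0.10501764  0.20077401] 0.4480020068079858 [ 0.44379149  0.07964091 -0.29652014]
(array([ 0.0011, -0.0008,  0.1598]), array([ 0.0003,  0.0008, -0.001 ]))
long_left [([0.3539, -0.1554, -0.0008], 0.6)]
long_right [([0.3897, 0.2761, -0.0005], 0.97)]
clipped_mid [([0.3024, 0.1921, -0.0032], 0.76), ([0.4649, -0.0858, 0.0162], 0.59)]
block [([0.4973, -0.0484, 0.0132], 0.96), ([0.2701, -0.182, 0.0042], 0.6)]
```

View pics/w1.png

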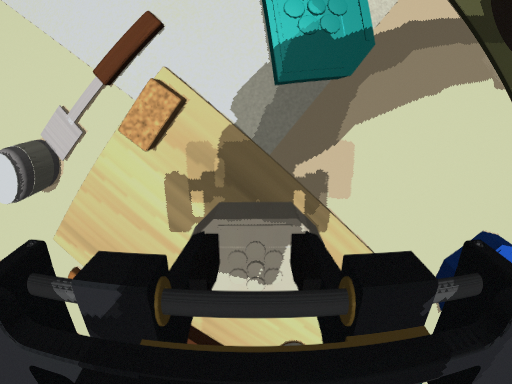

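The wrist view shows the clipped side, around (255,210), square to the fingers and centred ahead of them. The area below the fingers is free, so I'll go down now.

Request:
{"op": "jog_arm", "data": {
  "turn": [
    [0, 0, 0],
    [0, 0, 0],
    [0, 0, 0],
    [0, 0, 0],
    [0, 0, 0],
    [0, 0, 0],
    [0, 0, 0]
  ],
  "translation": [
    [0, 0, 0.04],
    [0, 0, 0.08],
    [0, 0, 0.115],
    [0, 0, 0.14],
    [0, 0, 0.152],
    [0, 0, 0.158],
    [0, 0, 0.158]
  ],
  "grip": [0.55, 0.55, 0.55, 0.55, 0.55, 0.55, 0.55]
}}

```text
clock: 5.15
tool_pos: [0.4436, -0.1053, 0.0426]
eef_rot: [-0.375, 0.927, 0.0, -0.0]
contact_force: [0.3, 0.1, 0.1]
opening: 0.453
finger_force: 0.0
```

Request:
{"op": "jog_arm", "data": {
  "turn": [
    [0, 0, 0],
    [0, 0, 0],
    [0, 0, 0],
    [0, 0, 0],
    [0, 0, 0],
    [0, 0, 0]
  ],
  "translation": [
    [-0.004, 0, 0],
    [-0.008, 0, 0],
    [-0.012, 0, 0],
    [-0.016, 0, 0],
    [-0.02, 0, 0],
    [-0.024, 0, 0]
  ],
  "grip": [0.55, 0.55, 0.55, 0.55, 0.55, 0.55]
}}

```text
clock: 5.9
tool_pos: [0.4579, -0.0916, 0.0427]
eef_rot: [-0.374, 0.928, -0.001, -0.004]
contact_force: [-6.3, -4.9, 5.6]
opening: 0.45
finger_force: 4.1
```

```bash
python3 - <<'E'
import numpy as np
L=.0605;k=12.;th=0;c=np.array([L,0.])
for i in range(1,23):
    for _ in range(10):
        c=c+.0003*np.array([np.cos(th),np.sin(th)]);th-=k*.0003
    t=c-L*np.array([np.cos(th),np.sin(th)])
    print(i,[round(-t[0],4),round(t[1],4),0],round(-th,3))
E
```

```text
1 [np.float64(-0.003), np.float64(0.0021), 0] 0.036
2 [np.float64(-0.0062), np.float64(0.0041), 0] 0.072
3 [np.float64(-0.0093), np.float64(0.0061), 0] 0.108
4 [np.float64(-0.0126), np.float64(0.0078), 0] 0.144
5 [np.float64(-0.0159), np.float64(0.0095), 0] 0.18
6 [np.float64(-0.0193), np.float64(0.0111), 0] 0.216
7 [np.float64(-0.0227), np.float64(0.0125), 0] 0.252
8 [np.float64(-0.0262), np.float64(0.0138), 0] 0.288
9 [np.float64(-0.0297), np.float64(0.015), 0] 0.324
10 [np.float64(-0.0332), np.float64(0.016), 0] 0.36
11 [np.float64(-0.0368), np.float64(0.0169), 0] 0.396
12 [np.float64(-0.0405), np.float64(0.0177), 0] 0.432
13 [np.float64(-0.0441), np.float64(0.0184), 0] 0.468
14 [np.float64(-0.0478), np.float64(0.0189), 0] 0.504
15 [np.float64(-0.0515), np.float64(0.0193), 0] 0.54
16 [np.float64(-0.0552), np.float64(0.0196), 0] 0.576
17 [np.float64(-0.0589), np.float64(0.0197), 0] 0.612
18 [np.float64(-0.0626), np.float64(0.0197), 0] 0.648
19 [np.float64(-0.0663), np.float64(0.0196), 0] 0.684
20 [np.float64(-0.07), np.float64(0.0193), 0] 0.72
21 [np.float64(-0.0737), np.float64(0.0189), 0] 0.756
22 [np.float64(-0.0774), np.float64(0.0184), 0] 0.792
```

Request:
{"op": "jog_arm", "data": {
  "turn": [
    [0, 0, 0.036],
    [0, 0, 0.072],
    [0, 0, 0.108],
    [0, 0, 0.144],
    [0, 0, 0.18],
    [0, 0, 0.216],
    [0, 0, 0.252],
    [0, 0, 0.288],
    [0, 0, 0.324],
    [0, 0, 0.36],
    [0, 0, 0.36]
  ],
  "translation": [
    [-0.003, 0.002, 0],
    [-0.0062, 0.004, 0],
    [-0.0093, 0.006, 0],
    [-0.0126, 0.008, 0],
    [-0.016, 0.0095, 0],
    [-0.0193, 0.011, 0],
    [-0.0227, 0.0125, 0],
    [-0.0262, 0.014, 0],
    [-0.0297, 0.015, 0],
    [-0.0332, 0.016, 0],
    [-0.0332, 0.016, 0]
  ],
  "grip": [0.55, 0.55, 0.55, 0.55, 0.55, 0.55, 0.55, 0.55, 0.55, 0.55, 0.55]
}}

```text
clock: 7.28
tool_pos: [0.4701, -0.0558, 0.0426]
eef_rot: [-0.201, 0.98, -0.001, -0.004]
contact_force: [-5.9, -1.2, 4.5]
opening: 0.446
finger_force: 3.0
```

```bash
cat > chk.py <<'E'
import sys
from h import *
s=r.get_state();t=s["tool_pos"];A=R.from_quat(s["eef_rot"]).as_matrix();h=np.arctan2(-A[1,0],-A[0,0])
print("clock",s["clock"],"tcp",t.round(4),"head",h.round(3),"F",s["contact_force"].round(1))
g=np.r_[t[:2]+.0605*np.array([np.cos(h),np.sin(h)]),h]
print("assumed",g.round(4))
cs=sys.argv[1:]
for c in cs:
    cams.snapshot(c)
    for n in("block","long_left","long_right"):print(c,n,[(x["position"].round(4).tolist(),round(x["p"],2)) for x in models.place_of(c,n) if abs(x["position"][1]+.03)<.17][:2])
q,f=look(cs,g);print(f);rep(q)
E
python3 chk.py top scene
```

```text
clock 7.275 tcp [ 0.4701 -0.0558  0.0426] head 0.405 F [-5.9 -1.2  4.5]
assumed [ 0.5257 -0.0319  0.4054]Traceback (most recent call last):
  File "chk.py", line 10, in <module>
    for n in("block","long_left","long_right"):print(c,n,[(x["position"].round(4).tolist(),round(x["p"],2)) for x in models.place_of(c,n) if abs(x["position"][1]+.03)<.17][:2])
                                                           ^^^^^^^^^^^^^^^^^^^
AttributeError: 'list' object has no attribute 'round'. Did you mean: 'count'?
```

```bash
sed -i 's/x\["position"\].round(4).tolist()/np.round(x["position"],4).tolist()/' chk.py; python3 chk.py scene top; python3 -c "
from h import *
im=np.hstack([cams.snapshot('top')[90:270,190:400],cams.snapshot('scene')[110:290,120:330]]);cv2.imwrite('pics/c2.png',cv2.resize(im[:,:,::-1],(788,338)))"
```

```text
clock 7.375 tcp [ 0.4701 -0.0558  0.0426] head 0.406 F [-6.  -1.8  3.6]
assumed [ 0.5257 -0.0319  0.4055]
scene block [([0.5266, -0.0336, 0.0117], 0.82), ([0.2739, -0.1802, 0.0001], 0.67)]
scene long_left [([0.3601, -0.1581, -0.0033], 0.8), ([0.5371, 0.0524, 0.0137], 0.69)]
scene long_right [([0.6014, -0.072, 0.0126], 0.56)]
top block [([0.5196, -0.0267, 0.0112], 0.83)]
top long_left [([0.5493, 0.0499, 0.0167], 0.88)]
top long_right []
scene (array([ 0.52352152, -0.03100597,  0.41193287]), np.float64(0.02950260043144226))
top (array([ 0.52763892, -0.03053059,  0.40785041]), np.float64(0.4176532030105591))
0.47460412979125977
block [ 0.5251 -0.0307  0.3847] yaw rel fence deg 19.92
corners in face frame mm (x<0 before face; LR,LL,..): [[-63.7, -22.8], [-111.4, 108.8], [-177.2, 85.0], [-195.2, 46.5], [-168.0, -28.7], [-129.5, -46.7]]
world corners [[0.5977, -0.0768], [0.5451, 0.053], [0.4802, 0.0267], [0.4637, -0.0124], [0.4937, -0.0865], [0.5328, -0.1031]]
```

View pics/c2.png

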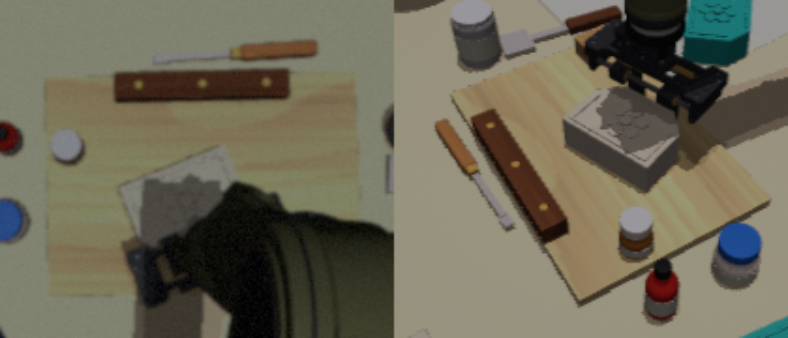

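The left half is the top crop: the block has turned partway, with its long side at roughly (120,187)–(222,150), clear of the fence at (200,85). The right half is the scene crop, where the fingers sit against the clipped side. The block is moving rigidly with the fingers, within about 2 mm of the expected pose.

Request:
{"op": "jog_arm", "data": {
  "turn": [
    [0, 0, 0.036],
    [0, 0, 0.072],
    [0, 0, 0.108],
    [0, 0, 0.144],
    [0, 0, 0.18],
    [0, 0, 0.216],
    [0, 0, 0.252],
    [0, 0, 0.288],
    [0, 0, 0.324],
    [0, 0, 0.366],
    [0, 0, 0.366]
  ],
  "translation": [
    [-0.003, 0.002, 0],
    [-0.0062, 0.004, 0],
    [-0.0093, 0.006, 0],
    [-0.0126, 0.008, 0],
    [-0.016, 0.0095, 0],
    [-0.0193, 0.011, 0],
    [-0.0227, 0.0125, 0],
    [-0.0262, 0.014, 0],
    [-0.0297, 0.015, 0],
    [-0.034, 0.016, 0],
    [-0.034, 0.016, 0]
  ],
  "grip": [0.55, 0.55, 0.55, 0.55, 0.55, 0.55, 0.55, 0.55, 0.55, 0.55, 0.55]
}}

```text
clock: 9.45
tool_pos: [0.4951, -0.0265, 0.0425]
eef_rot: [-0.02, 1.0, -0.001, -0.003]
contact_force: [-5.9, 0.9, 3.9]
opening: 0.453
finger_force: 2.9
```

```bash
python3 chk.py scene
```

```text
clock 9.45 tcp [ 0.4951 -0.0265  0.0425] head 0.041 F [-5.9  0.9  3.9]
assumed [ 0.5555 -0.024   0.0407]
scene block [([0.2733, -0.1814, 0.0009], 0.88), ([0.5587, -0.0253, 0.015], 0.81)]
scene long_left [([0.3573, -0.1606, -0.0011], 0.8)]
scene long_right [([0.611, -0.0869, 0.0104], 0.98)]
scene (array([ 0.55376294, -0.0238859 ,  0.0174984 ]), np.float64(0.06363173574209213))
0.06363173574209213
block [ 0.5538 -0.0239  0.0175] yaw rel fence deg -1.12
corners in face frame mm (x<0 before face; LR,LL,..): [[-57.0, -39.3], [-54.3, 100.7], [-124.3, 102.1], [-154.9, 72.7], [-156.4, -7.3], [-127.0, -37.9]]
world corners [[0.605, -0.093], [0.6025, 0.047], [0.5325, 0.0458], [0.5031, 0.0152], [0.5045, -0.0648], [0.535, -0.0942]]
```

Request:
{"op": "jog_arm", "data": {
  "turn": [
    [0, 0, 0],
    [0, 0, 0],
    [0, 0, 0],
    [0, 0, 0],
    [0, 0, 0],
    [0, 0, 0],
    [0, 0, 0],
    [0, 0, 0],
    [0, 0, 0],
    [0, 0, 0],
    [0, 0, 0],
    [0, 0, 0],
    [0, 0, 0]
  ],
  "translation": [
    [-0.003, -0.001, 0],
    [-0.006, -0.002, 0],
    [-0.009, -0.003, 0],
    [-0.012, -0.004, 0],
    [-0.015, -0.005, 0],
    [-0.018, -0.006, 0],
    [-0.021, -0.007, 0],
    [-0.024, -0.008, 0],
    [-0.027, -0.009, 0],
    [-0.03, -0.01, 0],
    [-0.033, -0.011, 0],
    [-0.036, -0.012, 0],
    [-0.036, -0.012, 0]
  ],
  "grip": [0.55, 0.55, 0.55, 0.55, 0.55, 0.55, 0.55, 0.55, 0.55, 0.55, 0.55, 0.55, 0.55]
}}

```text
clock: 11.38
tool_pos: [0.5317, -0.036, 0.0423]
eef_rot: [-0.021, 1.0, 0.0, -0.003]
contact_force: [-6.7, 1.6, 3.4]
opening: 0.448
finger_force: 2.9
```

```bash
python3 chk.py scene;python3 -c "
from h import *
im=np.hstack([cams.snapshot('top')[90:270,190:400],cams.snapshot('scene')[110:290,120:330]]);cv2.imwrite('pics/c3.png',cv2.resize(im[:,:,::-1],(788,338)))"
```

```text
clock 11.375 tcp [ 0.5317 -0.036   0.0423] head 0.043 F [-6.7  1.6  3.4]
assumed [ 0.5921 -0.0334  0.0428]
scene block [([0.2714, -0.1811, 0.0003], 0.76), ([0.5949, -0.0325, 0.0154], 0.56)]
scene long_left [([0.6357, 0.0414, 0.0138], 0.84)]
scene long_right []
scene (array([ 0.59112043, -0.03294217,  0.04335392]), np.float64(0.04557517170906067))
0.04557517170906067
block [ 0.5911 -0.0329  0.0434] yaw rel fence deg 0.36
corners in face frame mm (x<0 before face; LR,LL,..): [[-18.2, -48.4], [-19.1, 91.6], [-89.1, 91.1], [-118.9, 60.9], [-118.4, -19.1], [-88.2, -48.9]]
world corners [[0.6441, -0.1007], [0.638, 0.0392], [0.5681, 0.0361], [0.5394, 0.0049], [0.5429, -0.0751], [0.5742, -0.1037]]
```

View pics/c3.png

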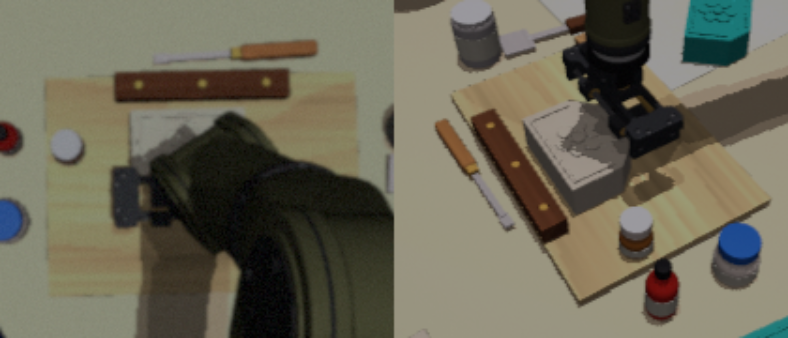

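The top crop shows the block square to the fence with a gap of about 18 mm: its front edge is at about y=112 and the fence's near edge at y=100. Its left end is inside the fence's end. The scene crop agrees. I'll push it home slowly.

Request:
{"op": "jog_arm", "data": {
  "turn": [
    [0, 0, 0.004],
    [0, 0, 0.004],
    [0, 0, 0.004],
    [0, 0, 0.004],
    [0, 0, 0.004],
    [0, 0, 0.004],
    [0, 0, 0.004],
    [0, 0, 0.004],
    [0, 0, 0.004],
    [0, 0, 0.004],
    [0, 0, 0.004]
  ],
  "translation": [
    [-0.0025, -0.001, 0],
    [-0.005, -0.002, 0],
    [-0.0075, -0.003, 0],
    [-0.01, -0.003, 0],
    [-0.012, -0.003, 0],
    [-0.014, -0.003, 0],
    [-0.0155, -0.003, 0],
    [-0.017, -0.003, 0],
    [-0.0185, -0.003, 0],
    [-0.02, -0.003, 0],
    [-0.02, -0.003, 0]
  ],
  "grip": [0.55, 0.55, 0.55, 0.55, 0.55, 0.55, 0.55, 0.55, 0.55, 0.55, 0.55]
}}

```text
clock: 13.15
tool_pos: [0.5491, -0.0393, 0.0421]
eef_rot: [-0.019, 1.0, -0.001, -0.006]
contact_force: [-10.8, 0.9, 7.6]
opening: 0.447
finger_force: 5.2
```

Request:
{"op": "jog_arm", "data": {
  "turn": [
    [0, 0, 0],
    [0, 0, 0],
    [0, 0, 0],
    [0, 0, 0],
    [0, 0, 0]
  ],
  "translation": [
    [-0.001, 0, 0],
    [-0.002, 0, 0],
    [-0.003, 0, 0],
    [-0.004, 0, 0],
    [-0.004, 0, 0]
  ],
  "grip": [0.55, 0.55, 0.55, 0.55, 0.55]
}}

```text
clock: 13.78
tool_pos: [0.5491, -0.0394, 0.0419]
eef_rot: [-0.019, 1.0, -0.001, -0.01]
contact_force: [-17.7, 1.8, 11.9]
opening: 0.45
finger_force: 8.9
```

Request:
{"op": "jog_arm", "data": {
  "turn": [
    [0, 0, 0],
    [0, 0, 0],
    [0, 0, 0],
    [0, 0, 0],
    [0, 0, 0],
    [0, 0, 0],
    [0, 0, 0],
    [0, 0, 0],
    [0, 0, 0],
    [0, 0, 0],
    [0, 0, 0],
    [0, 0, 0]
  ],
  "translation": [
    [0.003, 0, 0],
    [0.008, 0, 0],
    [0.016, 0, 0],
    [0.026, 0, 0],
    [0.036, 0, -0.005],
    [0.045, 0, -0.03],
    [0.05, 0, -0.07],
    [0.06, 0.04, -0.12],
    [0.06, 0.1, -0.16],
    [0.06, 0.16, -0.2],
    [0.06, 0.22, -0.22],
    [0.06, 0.27, -0.22]
  ],
  "grip": [0.55, 0.55, 0.55, 0.55, 0.55, 0.55, 0.55, 0.55, 0.55, 0.55, 0.55, 0.55]
}}

```text
clock: 15.28
tool_pos: [0.4896, 0.2222, 0.2639]
eef_rot: [-0.018, 1.0, 0.0, 0.002]
contact_force: [0.1, -0.1, -1.2]
opening: 0.45
finger_force: 0.0
```

```bash
python3 - <<'E'
from h import *
g=np.array([.610,-.037,.037])
q,f=look(("top","scene"),g);print(f);rep(q)
for n in("jar","sanding_block"):print(n,[np.round(d["position"],3) for d in models.place_of("top",n)])
print(r.get_state()["clock"])
a=cv2.resize(cams.snapshot('top')[95:195,200:360],(800,500),interpolation=cv2.INTER_CUBIC);cv2.imwrite('pics/c4.png',a[:,:,::-1])
b=cv2.resize(cams.snapshot('scene')[140:265,140:310],(800,588),interpolation=cv2.INTER_CUBIC);cv2.imwrite('pics/c5.png',b[:,:,::-1])
E
```

```text
top (array([ 0.61124395, -0.03681318,  0.03068816]), np.float64(0.07710061967372894))
scene (array([ 0.60430955, -0.03687651,  0.07188757]), np.float64(0.05046018958091736))
0.17271506786346436
block [ 0.6077 -0.0359  0.0501] yaw rel fence deg 0.75
corners in face frame mm (x<0 before face; LR,LL,..): [[-1.3, -51.7], [-3.1, 88.3], [-73.1, 87.4], [-102.7, 57.0], [-101.7, -23.0], [-71.3, -52.6]]
world corners [[0.6611, -0.1033], [0.6541, 0.0365], [0.5842, 0.033], [0.5557, 0.0015], [0.5598, -0.0784], [0.5912, -0.1068]]
jar [array([0.596, 0.115, 0.02 ]), array([ 0.631, -0.324,  0.002]), array([ 0.722, -0.101, -0.001])]
sanding_block [array([ 0.464, -0.227,  0.012])]
15.575
```

View pics/c4.png

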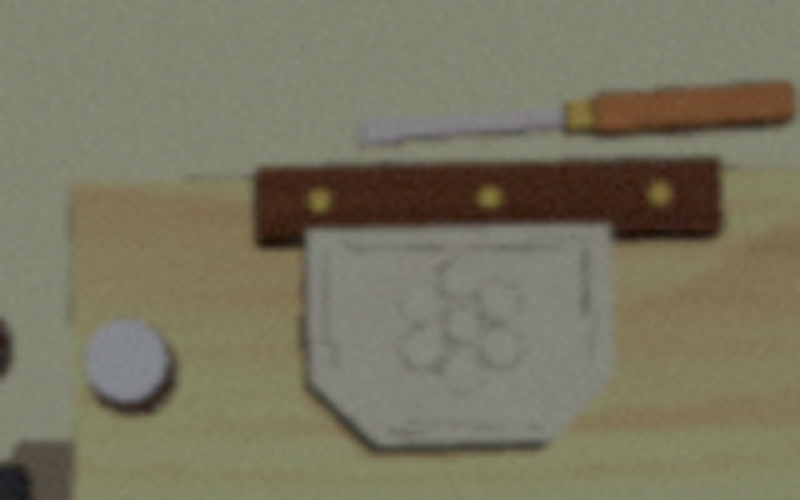

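View pics/c5.png

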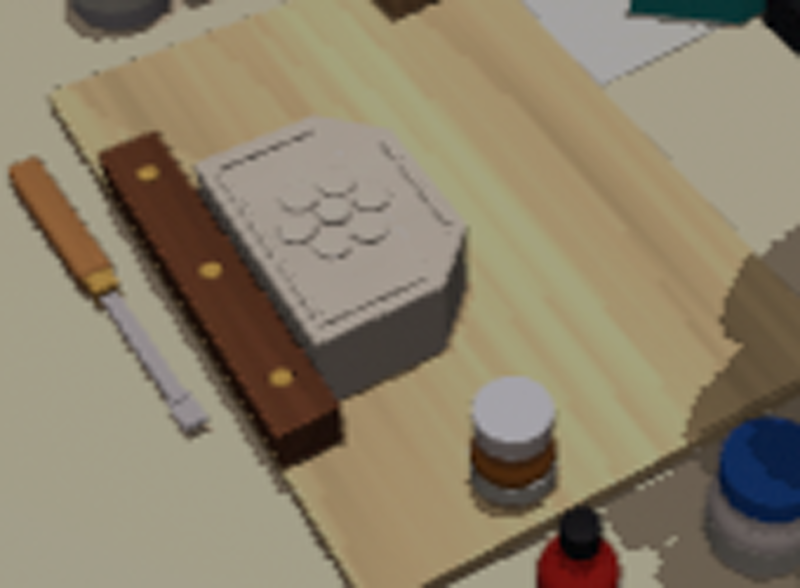

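The top crop shows the block's front edge, (305,231)–(610,226), hard against the fence and well inside its ends at x=258 and x=718. The edges are parallel to within about 0.5°. The scene crop shows no gap, and the jar, cork block and gouge have not moved. The tool also stopped dead against 18 N, which means the block is seated.

```bash
python3 -c "
from plant import r
print(r.finish_job())"
```

```text
the job is handed in; nothing more can be done
None
```

The block's long plain side is flush against the fence and inside both ends by about 20 mm or more; it was squared before contact, nothing else on the board or near the fence was seen to move, and I handed in at about 16 s.

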